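# Hang the slide tray on the slotted upright

## Robot

A 7-joint arm with a two-finger parallel gripper is mounted at the origin on the work surface. World frame = base frame: x ahead of the robot, y to its left, z up, the work surface at z = 0. Lengths are in m, angles in rad, forces in N, time in s.
With the tool pointing down it reaches from about 0.35 to 0.9 m from the base axis. Payload 7.2 kg.
Tool frame: the origin (TCP) lies between the finger pads; the fingertips stand 17 mm ahead of it and the grasp point (between the pads) lies 2 mm behind it; z points along the fingers, y is the direction in which the jaws open and shut (so a half turn about z gives the same grasp; the last joint's range is limited). The gripper opens to 85 mm and grips with 20 to 120 N. Pads are 22 mm wide; open, the fingers measure 114 mm over their backs; the gripper's body (76 mm by 85 mm) begins 54 mm behind the grasp point. The pads swing forward as they close: fully open they stand 13 mm farther back than shut.
Start: joints at [-0.068, 0.411, -0.013, 1.596, 0.006, 1.134, -0.082], TCP at [0.625, -0, 0.248] pointing down, gripper open.
Joint ranges: [-2.95, 2.95], [-0.29, 1.99], [-1.47, 1.44], [0.14, 2.54], [-1.03, 4.17], [0.13, 1.85], [-2.86, 2.86]. Speed limits (rad/s): [2.39, 2.39, 3.01, 3.01, 3.14, 3.14, 3.14].

## Interface

Orientations are given as [roll, pitch, yaw] about the fixed x, y, z axes, in that order (R = Rz(yaw) Ry(pitch) Rx(roll)).
In Python, from cell import arm, fingers, kinematics, capture, camera_model gives the robot as it stands. Calls block until the motion is done:
- arm.reach(position, orientation): joint-space move of the TCP to a pose.
- arm.movel(position, frame=None, v=0.15, max_force=None): straight line of the TCP; frame=None keeps the orientation; v is the mean speed in m/s. With max_force (N) it stops when the force on the tool has changed by that much, and returns True; else False.
- arm.move_joints(angles): joint-space move.
- fingers.command_gripper(opening, grasp_force=None): opening from 0.0 (shut) to 1.0 (fully open); grasp_force is the grip in N (None keeps the last); returns when the fingers have stopped.
- arm.sleep(seconds).
- kinematics.inverse_kinematics(position, orientation): joint angles nearest the present ones, or None.
- arm.read_state(): the state.
- capture(name): name is "scene" or "side" or "wrist"; returns the picture (400x640x3 uint8, red, green, blue); there is no depth.
- camera_model(name): a dict with "fx", "fy", "cx", "cy" (pixels), "pose" (4x4, takes a point from camera to world coordinates). Camera axes: x right, y down, z forward; pixel columns grow to the right and rows downward; lengths in m; the calibration is good to about 2 mm. A picture is of the moment at which its call begins: read the wrist's pose just before it. camera_model takes no time and is no camera call; for the wrist camera it gives the pose at the moment of the call.
A pose or a line that the arm cannot do raises arm.PlanningError and nothing moves.
- arm.job_done(): hands the job in, once; it reports no verdict.
The state is a dict: "time": time; "joint_pos": joint angles; "qd": joint speeds; "joint_efforts": joint torques, N m; "eef_pos": TCP position; "orientation": TCP orientation; "contact_force": force on the tool from outside, world axes, zero at the start; "ft_torque": the same for the moment, N m; "width": opening from 0.0 (shut) to 1.0 (fully open).
Only numpy, scipy, OpenCV 4.12 (cv2) and the standard library are available. Lean on these libraries where they do the work, as an engineer would, in place of code of your own. Each camera call takes 0.05 s, during which the arm holds its last target. There are 200 camera calls.

## Task

Pick the small slide tray up from the desk by its upright web, hook its two claws into the top two slots of the slotted upright, and press it down until it is fully home and the sprung catch has locked it, then let go. The height of the slots is not exactly known, so feel your way: the load between claws and upright must never pass 40 N in all, which is a push of about 20 N on the web. Leave the slide box, the bottle and the dish where they stand.

Things in the scene. Friction and masses are not known exactly. Their poses are not given: they have to be found in the camera images.
- post: Fixed grey sheet-steel slotted upright, 44 mm wide, 40 deep, top about 250 mm over the desk, on a dark 150 x 130 x 10 mm foot plate (x -40 to +110 mm). Origin at desk level under the middle of the slotted face; z up, x points INTO the upright, square to the face (the tray comes from the -x side), y along the face. Load from the tray must stay below 40 N
- top_slot (a point): NOMINAL middle of the top slot's bottom edge, on the front face, 200 mm over the desk; post's axes. Three slots in a vertical row, each 12 mm wide, 30 tall, in 3 mm plate; 26 mm of plate between them. The whole slotted part is clamped at another height each time, up to 10 mm above or below nominal; no reading here shows it: find it by feel
- second_slot (a point): NOMINAL middle of the second slot's bottom edge, 144 mm over the desk, 56 mm below the top slot's; off by the same unknown height (up to 10 mm) as the top slot. The third slot, 56 mm lower again, stays empty
- bracket_grip (a point): Middle of the upright web of the loose aluminium slide tray (0.22 to 0.37 kg), which stands on the desk: 66 mm above its underside, 18 below the web's top. Tray's axes: z up, x to its clawed flat back at +55 mm. Web: 10 mm thick across y, x -35 to +55 mm; pinch it from above. Tray floor 120 x 92 x 5 mm, x -65 to +55, rims 14 mm. Home: this point 55 to 57 mm before the slotted face
- upper_claw (a point): Root of the tray's upper claw: underside of its neck at the tray's back face, 55 mm in x, +10 mm in z from bracket_grip; tray's axes. Both claws: 7 mm wide, out 11.5 mm at the lip's thick tip, 9 mm above it; neck 8 mm tall, lip hanging 17 mm below the neck (25 mm in all: goes in only when this point is 17 to 22 mm over the slot's bottom). Home: neck rests on the slot's bottom
- lower_claw (a point): Root of the tray's lower claw: underside of its neck at the back face, 56 mm below upper_claw; it goes into the second slot. A gap of 4.5 mm between back face and lip takes the 3 mm plate
- catch (a joint): Sprung white roller, 8 mm diameter, behind the top slot's lower edge, sliding back along the post's +x; m. 0: free. As the upper lip is pressed down past it (from 15 to 4 mm above home; about 10 N, most at first) it rises to 0.0035 to 0.005, then, in the last 4 mm, drops to 0.001 to 0.0025 behind the lip's shoulder and stays: locked. The necks then meet the slot bottoms hard
- slide_box: loose grey plastic slide box, 90 x 60 x 34 mm, origin at the centre of its underside; leave alone
- oil_bottle: loose small amber bottle with black cap, 34 mm diameter, 75 mm tall, origin at the centre of its underside; leave alone
- dish: loose shallow glass dish, 84 mm diameter, 18 mm tall, origin at the centre of its underside; leave alone
Mind the look-alikes: they are no part of the job. Several things look just like the post: the one meant starts farthest to the robot's left. There is more than one size of the part that bears bracket_grip; the job needs the larger.

How it is judged:
By the outcome, as a careful person would: the job done as asked, in the order asked, and still so for the second after the job is handed in, with the robot touching nothing.
It also fails if it takes over 67 s, if anything falls off the work surface, if the arm or the gripper's body presses on something with over 40 N, if the wrist force passes 120 N, or if a joint passes its speed limit or range.

## Working session

There is one attempt and no reset: what is moved stays moved. The work goes in short steps, each a Python script; the robot and the scene stay as the last script left them, time stands still between calls to the robot, and variables do not carry over. Pictures are saved under pics/ and viewed, about 8 in all and at most 12, crops included, and the job is handed in when it is done.

```bash
ls; mkdir -p pics
python3 - <<'E'
from cell import arm, capture, camera_model
import cv2, numpy as np
s=arm.read_state(); print(s)
for n in ("scene","side","wrist"):
    m=camera_model(n); print(n,{k:(np.round(v,4).tolist() if k=="pose" else v) for k,v in m.items()})
    im=capture(n); cv2.imwrite(f"pics/{n}0.png",im[:,:,::-1])
E
```

```text
pics
{'time': 0.0, 'joint_pos': array([-0.06820598,  0.41189544, -0.01271223,  1.59706235,  0.00559625,
        1.13434107, -0.08215554]), 'qd': array([-0.00163823,  0.00016811, -0.00023837, -0.00100145,  0.0007115 ,
        0.00047269, -0.00011786]), 'joint_efforts': array([-1.18789325e-03, -6.00636005e+01,  6.81361444e-01, -2.99419034e+01,
        1.37590774e-02,  1.04116063e-02,  2.51732433e-05]), 'eef_pos': array([ 6.24508189e-01, -3.66304775e-05,  2.47448355e-01]), 'orientation': array([-3.13992602e+00,  1.15639077e-04,  1.57087019e+00]), 'contact_force': array([-0.49155112, -1.16852089,  0.03933198]), 'ft_torque': array([-0.02346111,  0.04181231,  0.01396085]), 'width': 0.9973434675551649}
scene {'fx': 514.0616323840202, 'fy': 514.0616323840202, 'cx': 322.7889011191866, 'cy': 194.47013111892335, 'pose': [[0.3448, 0.7346, -0.5844, 1.3355], [0.9386, -0.2608, 0.2259, -0.2887], [0.0135, -0.6264, -0.7794, 1.1048], [0.0, 0.0, 0.0, 1.0]]}
side {'fx': 469.97868966786143, 'fy': 469.97868966786143, 'cx': 314.02758119819055, 'cy': 206.27581668251423, 'pose': [[0.7737, -0.381, 0.5063, -0.1186], [-0.6334, -0.4457, 0.6326, -0.885], [-0.0153, -0.8101, -0.5861, 0.9485], [0.0, 0.0, 0.0, 1.0]]}
wrist {'fx': 311.3749565995168, 'fy': 311.3749565995168, 'cx': 314.53935529615813, 'cy': 202.7924162114069, 'pose': [[1.0, 0.0009, 0.0004, 0.6256], [0.001, -0.9489, -0.3157, 0.0792], [0.0001, 0.3157, -0.9489, 0.3738], [0.0, 0.0, 0.0, 1.0]]}
```

```bash
cd pics; python3 -c "
import cv2,numpy as np
a=[cv2.imread(f'{n}0.png') for n in ('scene','side')]
cv2.imwrite('v1.png',np.vstack([cv2.resize(x,(480,300),interpolation=cv2.INTER_AREA) for x in a]))"
```

```text
(no output)
```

View pics/scene0.png

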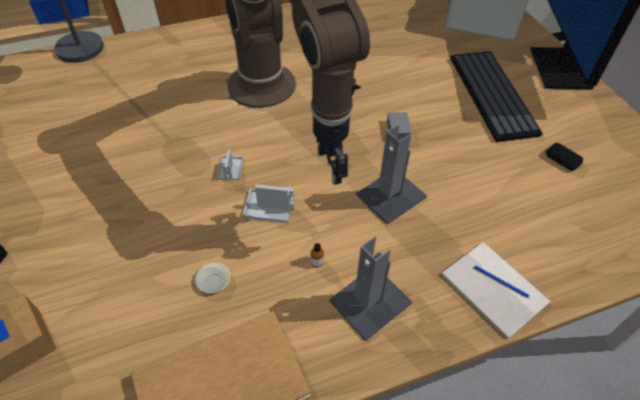

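View pics/side0.png

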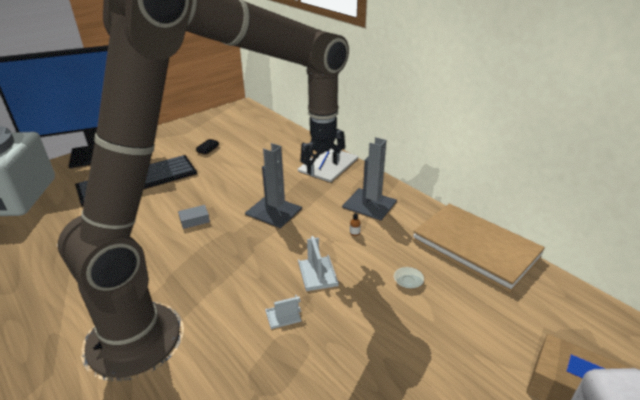

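Scene view (2 of ~8 pictures): two posts, feet at (392,195) and (370,302). Trays: a large one at (270,203) and a small one at (231,168). Slide box at (398,122), bottle at (317,255), dish at (213,278). Next I cast these points onto the desk to choose, and crop closer.

```bash
cat > h.py <<'E'
import numpy as np, cv2
from cell import arm, fingers, kinematics, capture, camera_model
def ray(m,px):
    P=np.array(m["pose"]); d=np.array([(px[0]-m["cx"])/m["fx"],(px[1]-m["cy"])/m["fy"],1.])
    return P[:3,3],P[:3,:3]@d
def onplane(m,px,z):
    o,d=ray(m,px); return o+d*(z-o[2])/d[2]
def proj(m,p):
    P=np.array(m["pose"]); q=P[:3,:3].T@(np.asarray(p,float)-P[:3,3]); return np.array([q[0]/q[2]*m["fx"]+m["cx"],q[1]/q[2]*m["fy"]+m["cy"]])
def tri(obs):
    A=np.zeros((3,3));b=np.zeros(3)
    for m,px in obs:
        o,d=ray(m,px); d=d/np.linalg.norm(d); M=np.eye(3)-np.outer(d,d); A+=M;b+=M@o
    return np.linalg.solve(A,b)
E
python3 - <<'E'
from h import *
m=camera_model("scene"); s=camera_model("side")
for n,p,z in [("postA",(392,195),.01),("postB",(370,302),.01),("big",(270,203),0.),("small",(231,168),0.),("box",(398,122),.03),("bottle",(317,265),0),("dish",(213,280),0)]: print(n,onplane(m,p,z).round(3))
for n,p,z in [("postA",(273,210),.01),("postB",(370,203),.01),("big",(319,278),0.),("small",(284,318),0.),("box",(194,217),.03)]: print("side",n,onplane(s,p,z).round(3))
a=cv2.imread("pics/scene0.png"); c=a[100:345,200:440]; cv2.imwrite("pics/c1.png",cv2.resize(c,None,fx=2.4,fy=2.4,interpolation=cv2.INTER_CUBIC))
E
```

```text
postA [0.58  0.206 0.01 ]
postB [0.855 0.021 0.01 ]
big [ 0.487 -0.114  0.   ]
small [ 0.328 -0.183  0.   ]
box [0.341 0.335 0.03 ]
bottle [ 0.713 -0.06   0.   ]
dish [ 0.668 -0.311  0.   ]
side postA [0.573 0.201 0.01 ]
side postB [0.85  0.018 0.01 ]
side big [ 0.491 -0.14   0.   ]
side small [ 0.328 -0.193  0.   ]
side box [0.34  0.314 0.03 ]
```

View pics/c1.png

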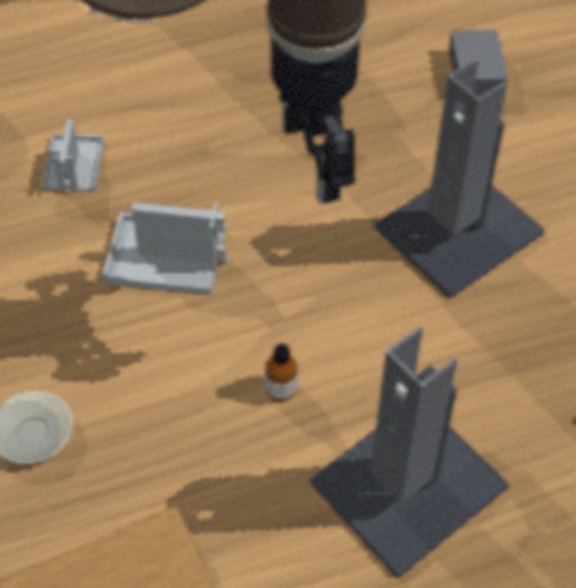

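Chosen: the post farthest left (A, about (0.577, 0.204), crop foot centre (460,230)) and the larger tray (about (0.49, -0.125), crop (165,250)). The rejected ones are post B and the small tray. Wrist views of both from above come next.

Run:
```python
from h import *
import json
out={}
for n,p in [("post",(0.56,0.13,0.42)),("tray",(0.50,-0.13,0.30))]:
    arm.reach(p,[np.pi,0,np.pi/2]); arm.sleep(.15)
    m=camera_model("wrist"); im=capture("wrist"); cv2.imwrite(f"pics/w_{n}.png",im[:,:,::-1])
    m["pose"]=np.array(m["pose"]).tolist(); out[n]=m
    s=arm.read_state(); print(n,s["time"],s["eef_pos"].round(3),s["joint_pos"].round(2),s["contact_force"].round(1))
json.dump(out,open("cams.json","w"))
```

```text
post 1.25 [0.56  0.129 0.418] [-0.27  0.24 -0.05  1.45  0.01  1.46 -0.32] [-1.1 -0.8  0.8]
tray 2.575 [ 0.501 -0.129  0.3  ] [ 0.08  0.18  0.09  1.79 -0.02  1.17  0.18] [ 0.1  0.1 -0.7]
```

View pics/w_post.png

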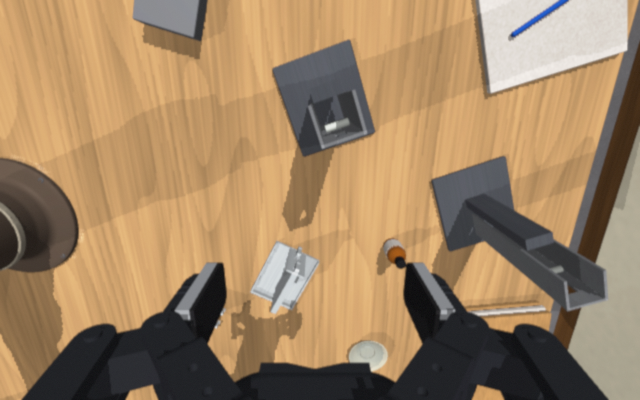

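View pics/w_tray.png

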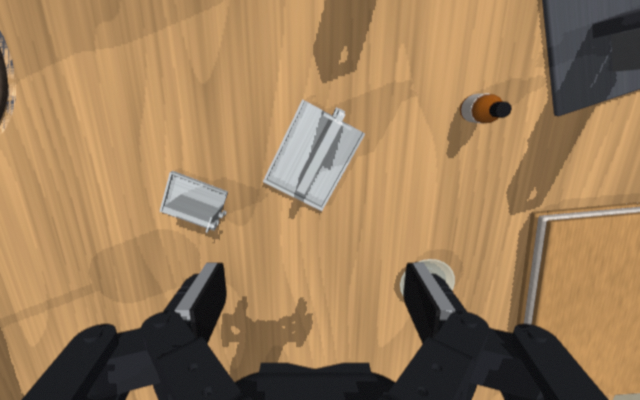

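Both views are clear. In w_post the slotted face is the U's web, edge (317,150)–(368,134), facing the tray. The foot corners are about (274,69), (350,40), (374,133) and (303,156). In w_tray the big tray's corners are about (304,100), (364,133), (322,211) and (264,182), with the claws at (340,113). Now I measure these properly.

```bash
cat >> h.py <<'E'
def blob(im_bgr,seed,pred):
    hsv=cv2.cvtColor(im_bgr,cv2.COLOR_BGR2HSV); mk=pred(hsv).astype(np.uint8)*255
    mk=cv2.morphologyEx(mk,cv2.MORPH_CLOSE,np.ones((5,5)))
    cs,_=cv2.findContours(mk,cv2.RETR_EXTERNAL,cv2.CHAIN_APPROX_NONE)
    return max([c for c in cs if cv2.pointPolygonTest(c,seed,True)>-8],key=cv2.contourArea)
def quad(c,guess,tol=3):
    """fit lines to contour points near each side of the guess quad, intersect"""
    c=c.reshape(-1,2).astype(float); g=np.array(guess,float); L=[]
    for i in range(4):
        a,b=g[i],g[(i+1)%4]; t=(b-a)/np.linalg.norm(b-a); n=np.array([-t[1],t[0]]); l=np.linalg.norm(b-a)
        s=(c-a)@t; e=(c-a)@n; k=(abs(e)<tol)&(s>.1*l)&(s<.9*l)
        vx,vy,x,y=cv2.fitLine(c[k].astype(np.float32),cv2.DIST_HUBER,0,.01,.01).ravel(); L.append((np.array([x,y]),np.array([vx,vy])))
    out=[]
    for i in range(4):
        (p,u),(q,v)=L[i-1],L[i]; k=np.linalg.solve(np.c_[u,-v],q-p); out.append(p+u*k[0])
    return np.array(out)
E
python3 - <<'E'
from h import *
import json
C=json.load(open("cams.json"))
def rep(n,Q,m,z):
    P=np.array([onplane(m,q,z) for q in Q]); e=np.roll(P,-1,0)-P
    print(n,Q.round(1).tolist()); print(P.round(4).tolist(),"sides",np.linalg.norm(e,axis=1).round(4),"ang",np.degrees(np.arctan2(e[:,1],e[:,0])).round(1))
im=cv2.imread("pics/w_post.png")
hsv=cv2.cvtColor(im,cv2.COLOR_BGR2HSV)
for p in [(300,90),(340,60),(290,180),(340,113),(320,20)]: print(p,hsv[p[1],p[0]])
c=blob(im,(310,90),lambda h:((h[...,0]>90)|(h[...,1]<60))&(h[...,2]<140))
rep("foot",quad(c,[(274,69),(350,40),(374,133),(303,156)],4),C["post"],.01)
imt=cv2.imread("pics/w_tray.png")
c=blob(imt,(312,150),lambda h:((h[...,0]>85)|(h[...,1]<50)))
rep("tray",quad(c,[(304,100),(364,133),(322,211),(264,182)],4),C["tray"],.010)
cv2.drawContours(imt,[c],-1,(0,0,255),1)
a=cv2.resize(cv2.imread("pics/w_tray.png")[80:230,240:390],None,fx=4,fy=4,interpolation=cv2.INTER_CUBIC)
b=cv2.resize(im[30:170,260:390],None,fx=1.6,fy=1.6)
cv2.imwrite("pics/c2.png",a)
E
```

```text
(300, 90) [113  24  95]
(340, 60) [111  25 101]
(290, 180) [ 16 120 179]
(340, 113) [113  24  94]
(320, 20) [ 16 119 203]
foot [[272.1000061035156, 68.4000015258789], [348.8999938964844, 39.5], [374.1000061035156, 132.0], [303.1000061035156, 155.60000610351562]]
[[0.4939, 0.2534, 0.01], [0.6139, 0.2943, 0.01], [0.661, 0.1548, 0.01], [0.5411, 0.1151, 0.01]] sides [0.1268 0.1473 0.1263 0.1462] ang [  18.8  -71.3 -161.7  108.8]
tray [[302.20001220703125, 99.30000305175781], [364.29998779296875, 133.1999969482422], [321.29998779296875, 210.6999969482422], [262.6000061035156, 181.3000030517578]]
[[0.4868, -0.0494, 0.01], [0.568, -0.0913, 0.01], [0.5127, -0.1996, 0.01], [0.4312, -0.1568, 0.01]] sides [0.0914 0.1216 0.0921 0.1209] ang [ -27.3 -117.   152.2   62.6]
```

View pics/c2.png

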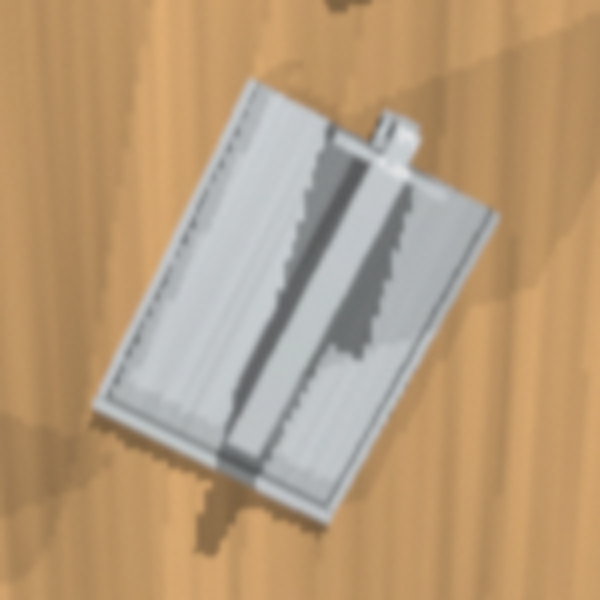

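Picture 6, the tray crop: the web's top strip runs from (246,447) to (390,175), with the claws at (397,135). Fits: post yaw about 108.7°, origin about (0.589, 0.171); tray yaw about 62.7°, grip about (0.502, -0.120). Now an aligned view over the post, where the lateral reading doesn't depend on height, and a near, aligned view over the tray.

Run:
```python
from h import *
import json
C=json.load(open("cams.json"))
t=C["tray"]
w=np.array([onplane(t,(240+x/4,80+y/4),.084) for x,y in [(246,447),(390,175)]]); d=w[1]-w[0]
print("web",w.round(4).tolist(),np.linalg.norm(d).round(4),np.degrees(np.arctan2(d[1],d[0])).round(1))
f=onplane(C["post"],(342.5,142),.25); print("face top",f.round(4))
yp=np.radians(108.7); O=np.array([.5887,.1712]); ex=np.array([np.cos(yp),np.sin(yp)]); 
print("in post axes",((f[:2]-O)@ex).round(4),((f[:2]-O)@[-ex[1],ex[0]]).round(4))
yt=np.radians(62.7); G=np.array([.502,-.1199]); et=np.array([np.cos(yt),np.sin(yt)])
for n,p,y in [("post2",(*(O-.05*ex),.42),yp),("tray2",(*(G-.04*et),.23),yt)]:
    arm.reach(p,[np.pi,0,y]); arm.sleep(.2)
    m=camera_model("wrist"); im=capture("wrist"); cv2.imwrite(f"pics/w_{n}.png",im[:,:,::-1])
    m["pose"]=np.array(m["pose"]).tolist(); C[n]=m
    s=arm.read_state(); print(n,s["time"],s["eef_pos"].round(4),s["orientation"].round(3))
json.dump(C,open("cams.json","w"))
a=cv2.imread("pics/w_post2.png")[0:200,220:420]; b=cv2.imread("pics/w_tray2.png")[100:300,220:420]
pm=proj(C["post2"],[*O,.25]); print("origin at top px",pm, "foot corners px",[proj(C["post2"],[*(O+i*ex+j*np.array([-ex[1],ex[0]])),.01]).round(1).tolist() for i,j in [(-.04,.065),(.11,.065),(.11,-.065),(-.04,-.065)]])
print("tray px",[proj(C["tray2"],[*(G+i*et+j*np.array([-et[1],et[0]])),z]).round(1).tolist() for i,j,z in [(-.065,.046,.01),(.055,.046,.01),(.055,-.046,.01),(-.065,-.046,.01),(0,0,.084),(.055,0,.084),(-.035,0,.084)]])
cv2.imwrite("pics/c3.png",np.hstack([cv2.resize(x,None,fx=2,fy=2,interpolation=cv2.INTER_CUBIC) for x in (a,b)]))
```

```text
web [[0.4877, -0.1499, 0.084], [0.527, -0.0741, 0.084]] 0.0854 62.7
face top [0.5873 0.1695 0.25  ]
in post axes -0.0012 0.0018
post2 3.975 [0.6047 0.1226 0.4199] [-3.141  0.     1.895]
tray2 5.575 [ 0.4843 -0.1548  0.2302] [ 3.141 -0.     1.096]
origin at top px [314.40056925 130.17737724] foot corners px [[276.1, 140.8], [272.2, 42.9], [356.1, 42.8], [352.5, 140.7]]
tray px [[272.6, 195.3], [268.1, 85.2], [356.4, 85.5], [351.7, 195.5], [311.8, 148.9], [311.8, 81.4], [311.8, 187.6]]
```

View pics/c3.png

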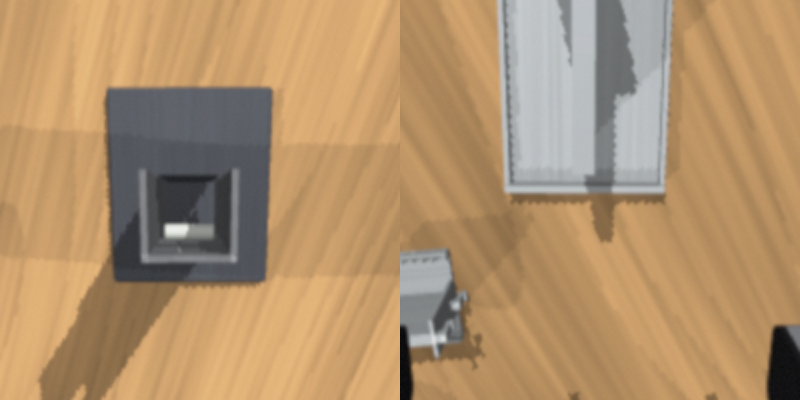

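The aligned view confirms the post: the U's outer edges centre at pixel column 314.6 (predicted 314.4), and the foot corners are within 1 px. The web centre at column 312.2 (predicted 311.8) confirms the tray. Now I grasp, lift and go to the stand-off, checking the camera's lateral bias on the held web.

```bash
cat >> h.py <<'E'
yp=np.radians(108.7); O=np.array([.5887,.1712]); ex=np.array([np.cos(yp),np.sin(yp)]); ey=np.array([-ex[1],ex[0]])
O=O-.0005*ex
yt=np.radians(62.7); G=np.array([.502,-.1199])
def pos(x,z,y=0.): return [*(O+x*ex+y*ey),z]   # TCP target in post axes
def st(tag=""):
    s=arm.read_state(); p=s["eef_pos"]; d=p[:2]-O; f=s["contact_force"]
    print(tag,"t",round(s["time"],2),"x",round(d@ex*1e3,2),"y",round(d@ey*1e3,2),"z",round(p[2]*1e3,2),"F",round(f[:2]@ex,1),round(f[:2]@ey,1),round(f[2],1),"w",round(s["width"],3)); return s
E
python3 - <<'E'
from h import *
arm.reach([*G,.13],[np.pi,0,yt])
print(arm.movel([*G,.064],v=.1,max_force=12)); st("down")
fingers.command_gripper(0.0,110); s=st("grip")
arm.movel([*G,.12],v=.12); s=st("lift")
arm.reach(pos(-.0865,.2075),[np.pi,0,yp]); arm.sleep(.2); s=st("standoff")
m=camera_model("wrist"); im=capture("wrist"); cv2.imwrite("pics/w_held.png",im[:,:,::-1])
T=s["eef_pos"]; d=T[:2]-O
for n,p in [("web top back",[*(T[:2]+.055*ex),T[2]+.02]),("web top front",[*(T[:2]-.035*ex),T[2]+.02]),("face top",pos(0,.25)),("edge+",pos(0,.25,.022)),("edge-",pos(0,.25,-.022))]: print(n,proj(m,p).round(1))
sc=capture("scene"); sd=capture("side"); cv2.imwrite("pics/sc1.png",sc[:,:,::-1]); cv2.imwrite("pics/sd1.png",sd[:,:,::-1])
a=im[0:300,215:415][:,:,::-1]
cv2.imwrite("pics/c4.png",np.hstack([cv2.resize(a,None,fx=2,fy=2,interpolation=cv2.INTER_CUBIC),cv2.resize(sc[60:260,320:453][:,:,::-1],(400,600),interpolation=cv2.INTER_CUBIC)]))
E
```

```text
False
down t 6.89 x -247.89 y 175.06 z 64.69 F 0.2 -0.8 0.6 w 0.997
grip t 7.58 x -247.39 y 175.46 z 64.23 F 1.1 1.7 5.2 w 0.104
lift t 8.19 x -247.18 y 175.81 z 119.48 F -0.2 0.1 -2.3 w 0.098
standoff t 9.38 x -88.35 y 1.06 z 206.94 F 0.2 0.6 -2.9 w 0.1
web top back [313. 172.]
web top front [313.8 372.5]
face top [316.4  59.2]
edge+ [226.3  59.4]
edge- [406.6  59. ]
```

View pics/c4.png

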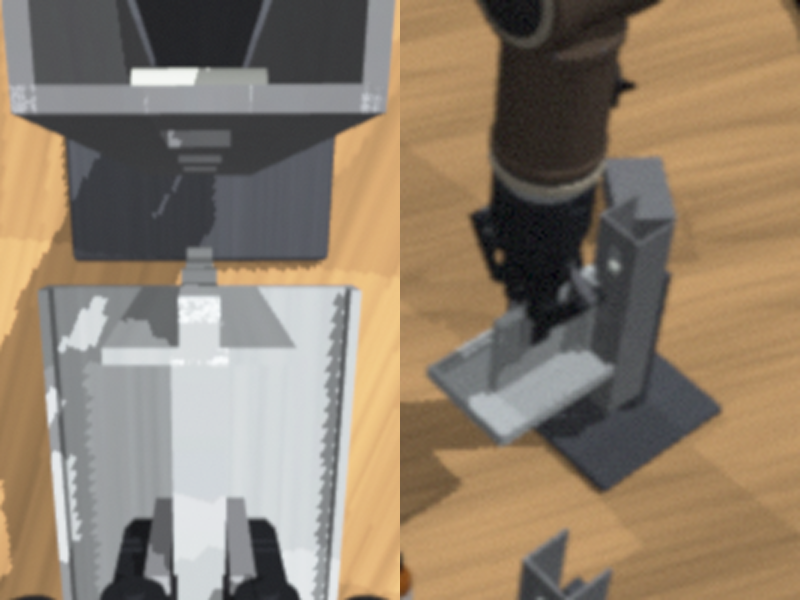

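Picture 8: tray held level. The claws and web are centred at crop column 200, and the post's edges (10–388) centre at 199, so the tray is laterally aligned to about 0.3 mm. Now I probe for the slots with a light push (6 N), stepping the height.

Run:
```python
from h import *
arm.sleep(.3); s=st("start"); y0=0.2
for dz in (0,.004,-.004,.008,-.008):
    z=.2085+dz
    arm.movel(pos(-.076,z,y0),v=.1); arm.sleep(.15); st(f"pre {dz}")
    hit=arm.movel(pos(-.057,z,y0),v=.025,max_force=6); s=st(f"try {dz} hit={hit}")
    if (s["eef_pos"][:2]-O)@ex>-.062: break
    arm.movel(pos(-.076,z,y0),v=.1)
```

```text
start t 9.83 x -86.46 y 0.01 z 207.52 F 0.3 0.1 -2.6 w 0.106
pre 0 t 12.13 x -76.0 y 199.81 z 208.45 F -1.3 -0.2 -2.2 w 0.104
try 0 hit=False t 13.04 x -57.1 y 200.01 z 208.52 F -0.3 0.1 -3.4 w 0.1
```

I made a unit slip: y0 was 0.2 m, so the arm went 200 mm sideways along the face line in free air. No contact showed in the forces. I'll retreat, go back to the stand-off, settle and recheck alignment.

Run:
```python
from h import *
arm.movel(pos(-.0865,.2085,.2),v=.15)
arm.movel(pos(-.0865,.2085,.0005),v=.25); arm.sleep(.5); s=st("standoff")
m=camera_model("wrist"); im=capture("wrist"); cv2.imwrite("pics/w_held2.png",im[:,:,::-1])
print(proj(m,pos(0,.25)).round(1),proj(m,[*(s["eef_pos"][:2]+.055*ex),s["eef_pos"][2]+.02]).round(1))
c=im[20:200,215:415][:,:,::-1]; cv2.imwrite("pics/c5.png",cv2.resize(c,None,fx=3.3,fy=3.3,interpolation=cv2.INTER_CUBIC))
```

```text
standoff t 14.84 x -86.56 y 0.6 z 208.7 F -0.2 -0.1 -4.1 w 0.104
[315.9  67.7] [313.6 171.9]
```

View pics/c5.png

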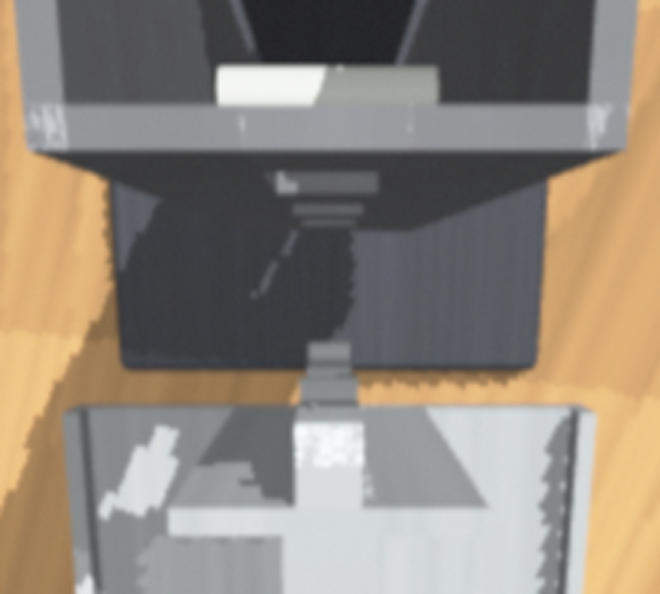

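Aligned: slots centre at crop column 328, claws at 329, post at 327.5. The difference is about 0.2 mm, so I probe.

Run:
```python
from h import *
y0=.0005
for dz in (0,.004,-.004,.008,-.008):
    z=.2085+dz
    arm.movel(pos(-.076,z,y0),v=.1); arm.sleep(.15); st(f"pre {dz}")
    hit=arm.movel(pos(-.057,z,y0),v=.025,max_force=6); s=st(f"try {dz} hit={hit}")
    if (s["eef_pos"][:2]-O)@ex>-.062: break
    arm.movel(pos(-.076,z,y0),v=.1)
```

```text
pre 0 t 15.3 x -76.27 y 0.52 z 208.49 F -0.7 -0.5 -2.7 w 0.103
try 0 hit=False t 16.21 x -57.18 y 0.52 z 208.5 F -0.2 -1.3 -3.6 w 0.104
```

Entered on the first try, with no contact. Now I feel for the face, back off slightly and press down under a force limit.

Run:
```python
from h import *
y0=.0005
hit=arm.movel(pos(-.052,.2085,y0),v=.01,max_force=5); s=st(f"face hit={hit}")
xf=(s["eef_pos"][:2]-O)@ex
if hit:
    x=xf-.0008
    arm.movel(pos(x,.2085,y0),v=.02); arm.sleep(.2); st("backed")
    hit=arm.movel(pos(x,.2005,y0),v=.012,max_force=9); st(f"down1 hit={hit}")
```

```text
face hit=True t 16.65 x -54.2 y 1.25 z 207.64 F -0.3 0.6 -3.0 w 0.101
backed t 17.1 x -54.99 y 0.61 z 208.27 F -0.0 -0.0 -2.5 w 0.105
down1 hit=False t 17.92 x -55.62 y 0.39 z 200.48 F -4.1 -0.2 0.3 w 0.104
```

Run:
```python
from h import *
y0=.0005; x=-.0556
for z in (.197,.194,.191,.188,.186,.184,.182):
    hit=arm.movel(pos(x,z,y0),v=.010,max_force=10); s=st(f"down {z} hit={hit}")
    if hit or s["contact_force"][2]>12: break
```

```text
down 0.197 hit=False t 18.43 x -55.57 y 0.91 z 196.4 F -3.6 -1.0 -3.9 w 0.101
down 0.194 hit=False t 18.88 x -55.47 y 0.63 z 193.58 F -2.5 -1.3 -6.3 w 0.096
down 0.191 hit=False t 19.32 x -55.52 y 0.6 z 190.94 F -3.4 -0.1 -3.5 w 0.101
down 0.188 hit=True t 19.59 x -55.67 y 0.3 z 190.12 F -0.6 0.5 4.6 w 0.102
```

Run:
```python
from h import *
y0=.0005; x=-.0556
arm.sleep(.3); s=st("rest")
z0=s["eef_pos"][2]
for k in range(8):
    hit=arm.movel(pos(x,z0-.0007*(k+1),y0),v=.006,max_force=10); arm.sleep(.1); s=st(f"press {k} hit={hit}")
    if s["contact_force"][2]>11.5: break
m=camera_model("wrist"); im=capture("wrist"); sd=capture("side"); sc=capture("scene")
cv2.imwrite("pics/w_home.png",im[:,:,::-1]);cv2.imwrite("pics/sd_home.png",sd[:,:,::-1]);cv2.imwrite("pics/sc_home.png",sc[:,:,::-1])
r=[cv2.resize(im[0:200,215:415],(400,400),interpolation=cv2.INTER_CUBIC),cv2.resize(sc[80:230,330:480],(400,400),interpolation=cv2.INTER_CUBIC)]
cv2.imwrite("pics/c6.png",np.hstack(r)[:,:,::-1])
```

```text
rest t 19.89 x -55.65 y 0.31 z 190.1 F -0.8 1.1 5.5 w 0.104
press 0 hit=False t 20.45 x -55.58 y 0.24 z 190.12 F -2.4 2.6 6.4 w 0.107
press 1 hit=False t 20.82 x -55.66 y 0.12 z 189.95 F -2.6 3.1 10.2 w 0.101
press 2 hit=False t 21.18 x -55.66 y 0.04 z 189.79 F -2.0 4.2 13.1 w 0.098
```

View pics/c6.png

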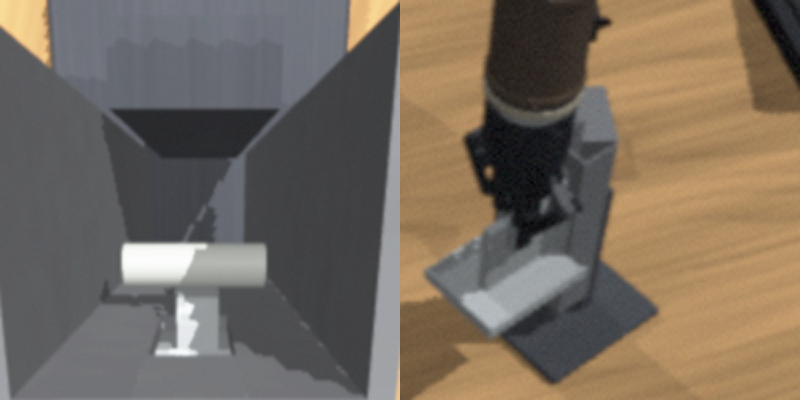

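Picture 10: the neck now sits in the top slot at crop (193,355), with the roller behind the lip. The stop at z≈189.8 is hard: 8 N moved it only 0.3 mm, 18.3 mm below the entry height. I'll measure the roller's shift from its free position, then do a gentle lift test.

```bash
cat > roller.py <<'E'
from h import *
def rolx(m,im,c0,c1,r0,r1,zs=(.200,.205,.210)):
    """post-x of roller centre from rows of its upper/lower edge (gradient peaks, sub-pixel)"""
    g=cv2.cvtColor(im,cv2.COLOR_BGR2GRAY)[r0:r1,c0:c1].astype(float).mean(1); d=np.gradient(g)
    def pk(i):
        w=slice(max(i-1,0),i+2); return r0+np.average(np.arange(len(d))[w],weights=abs(d[w])+1e-9)
    a,b=pk(int(d.argmax())),pk(int(d.argmin())); row=(a+b)/2
    print("rows",round(a,2),round(b,2),"x mm",[round(float((onplane(m,((c0+c1)/2,row),z)[:2]-O)@ex*1e3),2) for z in zs])
E
python3 - <<'E'
from roller import *
import json
C=json.load(open("cams.json"))
rolx(C["post2"],cv2.imread("pics/w_post2.png"),303,313,106,125)
m=camera_model("wrist"); im=cv2.imread("pics/w_home.png")
rolx(m,im,282,302,110,160)
s=st("now"); z0=s["eef_pos"][2]
y0=.0005;x=-.0556
hit=arm.movel(pos(x,.1901,y0),v=.01); arm.sleep(.2); st("relax")
for z in (.1907,.1913,.1919,.1925):
    hit=arm.movel(pos(x,z,y0),v=.01,max_force=8); arm.sleep(.1); s=st(f"lift {z} {hit}")
    if s["contact_force"][2]<-8: break
E
```

```text
rows 111.21 118.04 x mm [12.13, 12.36, 12.59]
rows 121.07 140.99 x mm [12.41, 12.91, 13.4]
now t 21.33 x -55.64 y 0.03 z 189.77 F -2.5 5.1 12.6 w 0.102
relax t 21.89 x -55.66 y 0.28 z 190.29 F -2.3 1.6 4.3 w 0.1
lift 0.1907 False t 22.24 x -55.63 y 0.41 z 190.46 F -2.6 -1.2 -0.0 w 0.101
lift 0.1913 False t 22.59 x -55.53 y 0.77 z 190.85 F -2.1 -1.7 -4.0 w 0.099
lift 0.1919 False t 22.94 x -55.42 y 0.98 z 191.41 F -1.4 -0.6 -6.7 w 0.099
lift 0.1925 False t 23.29 x -55.35 y 0.96 z 191.98 F -0.9 0.3 -10.4 w 0.103
```

The lift is resisted: about 8 N net against a 2 mm rise of the tool, so the catch is holding. I'll press home again, let go, retreat straight up and repeat the exact earlier post view to compare the roller and the tray height.

Run:
```python
from roller import *
import json
C=json.load(open("cams.json"))
y0=.0007;x=-.0556
for k in range(14):
    z=.1905-.0006*k
    arm.movel(pos(x,z,y0),v=.008,max_force=10); arm.sleep(.1); s=arm.read_state()
    if s["contact_force"][2]>12.5: break
st("pressed")
p=s["eef_pos"]; d=p[:2]-O
arm.movel(pos(d@ex,.1900,d@ey),v=.01); arm.sleep(.15); s=st("relaxed")
fingers.command_gripper(.45); s=st("open"); p=s["eef_pos"]; d=p[:2]-O
arm.movel(pos(-.0556,.30,d@ey),v=.12,max_force=8); st("up")
arm.movel(pos(-.0495,.42),v=.2); arm.sleep(.4); s=st("view")
m=camera_model("wrist"); im=capture("wrist"); cv2.imwrite("pics/w_post3.png",im[:,:,::-1])
m["pose"]=np.array(m["pose"]).tolist(); C["post3"]=m; json.dump(C,open("cams.json","w"))
rolx(C["post2"],cv2.imread("pics/w_post2.png"),303,313,106,125)
rolx(m,cv2.imread("pics/w_post3.png"),303,313,106,125)
a=cv2.imread("pics/w_post2.png");b=cv2.imread("pics/w_post3.png")
cv2.imwrite("pics/c7.png",np.hstack([cv2.resize(q[80:260,255:375],None,fx=3.3,fy=3.3,interpolation=cv2.INTER_CUBIC) for q in (a,b)]))
```

```text
pressed t 25.54 x -55.67 y -0.08 z 189.73 F -1.7 4.4 13.7 w 0.106
relaxed t 26.1 x -55.68 y -0.08 z 190.16 F -1.5 2.7 5.6 w 0.104
open t 26.49 x -55.55 y -0.14 z 189.75 F -0.4 -0.2 -0.6 w 0.449
up t 27.56 x -55.55 y 0.26 z 299.1 F 0.5 -0.3 -0.7 w 0.448
view t 28.71 x -49.54 y 0.07 z 419.51 F -0.9 -0.0 -0.2 w 0.452
rows 111.21 118.04 x mm [12.13, 12.36, 12.59]
rows 111.92 118.08 x mm [12.71, 12.96, 13.21]
```

View pics/c7.png

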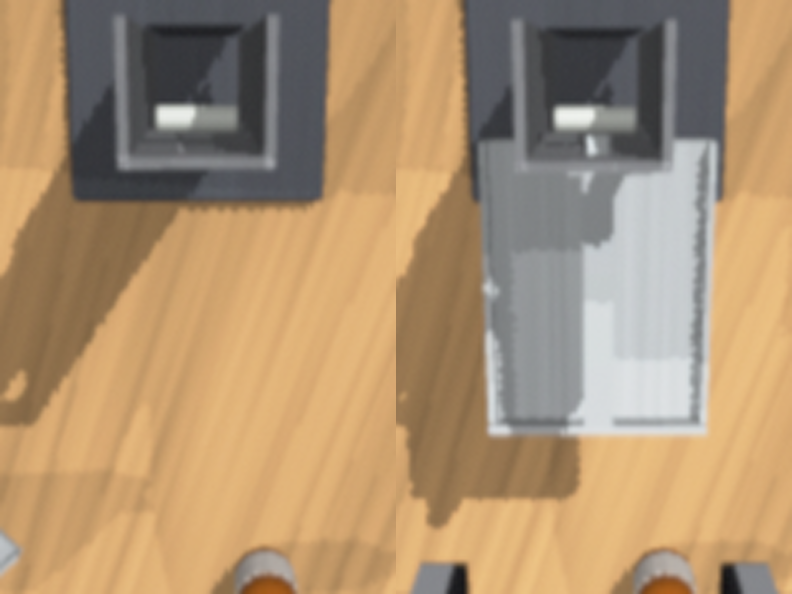

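Picture 11: the tray hangs on the post with its claws in the slots, clear of the gripper. The roller shift is too small to read from this far (about 1 mm/px). So I'll return to the exact stand-off pose of the earlier close view, with open jaws well clear of the web, and compare the roller edge directly.

Run:
```python
from roller import *
arm.movel(pos(-.0865,.27,.0005),v=.25)
print(arm.movel(pos(-.0865,.2085,.0005),v=.1,max_force=6)); arm.sleep(.5); s=st("standoff again")
m=camera_model("wrist"); im=capture("wrist"); cv2.imwrite("pics/w_stand3.png",im[:,:,::-1])
print(proj(m,pos(0,.25)).round(2),proj(m,pos(.0123,.205)).round(2))
arm.movel(pos(-.0865,.30,.0005),v=.2); s=st("up")
A=cv2.cvtColor(cv2.imread("pics/w_held2.png"),cv2.COLOR_BGR2GRAY).astype(float); B=cv2.cvtColor(cv2.imread("pics/w_stand3.png"),cv2.COLOR_BGR2GRAY).astype(float)
for n,g in (("free",A),("now",B)): print(n,"bright cols 285-305",g[34:72,285:305].mean(1).round(0).astype(int).tolist())
r=lambda g,c,w=(0,90): None
# sub-pixel shift of rim/face (reference) rows between pictures
for nm,(r0,r1,c0,c1) in {"face rim":(40,72,345,400),"rim left":(40,72,228,275)}.items():
    print(nm,cv2.phaseCorrelate(A[r0:r1,c0:c1].copy(),B[r0:r1,c0:c1].copy(),cv2.createHanningWindow((c1-c0,r1-r0),cv2.CV_64F)))
```

```text
False
standoff again t 30.79 x -86.49 y 0.46 z 208.62 F 0.1 -0.5 0.8 w 0.45
[313.82  68.32] [314.44  43.55]
up t 31.45 x -86.4 y 0.85 z 299.31 F 0.3 0.0 -0.5 w 0.45
free bright cols 285-305 [50, 49, 49, 49, 54, 111, 197, 233, 241, 244, 245, 245, 245, 245, 244, 241, 235, 214, 178, 159, 156, 156, 157, 158, 157, 156, 156, 155, 155, 154, 147, 115, 79, 62, 60, 60, 60, 64]
now bright cols 285-305 [48, 48, 57, 115, 194, 228, 236, 239, 240, 241, 240, 240, 238, 235, 230, 224, 217, 202, 179, 157, 149, 149, 149, 150, 150, 149, 148, 149, 149, 150, 150, 141, 105, 69, 58, 57, 57, 59]
face rim ((-0.7091608525131683, 0.18621546424303403), 0.8257576945404528)
rim left ((-0.5102522898292996, 0.9219644594953849), 0.8833275101951861)
```

The roller's edge moved 2.0 px into the post, about 2.6 px relative to the rim. That is roughly 1.1 mm: displaced, but well below the 3.5 mm peak, so it fits "locked". Everything is clear of the robot, so I hand in.

Run:
```python
from h import *
arm.movel(pos(-.11,.36,.0005),v=.2); arm.sleep(.3); st("clear"); sc=capture("scene")[:,:,::-1]; a=cv2.imread("pics/scene0.png")
for n,(x,y) in {"box":(398,122),"bottle":(317,255),"dish":(213,278)}.items():
    w=np.s_[y-18:y+18,x-20:x+20]; print(n,np.abs(sc[w].astype(int)-a[w]).mean().round(1))
arm.job_done()
```

```text
clear t 32.23 x -109.53 y 0.74 z 358.96 F -0.5 0.2 1.0 w 0.451
box 14.5
bottle 3.0
dish 2.8
the job is handed in; nothing more can be done
```

The larger tray is hooked into the top two slots of the far-left post and pressed home. It is released, the arm is clear, and the job was handed in at about 32 s.

**What I did:** I picked the tray up by its web with a 110 N grip. The claws went into the slots at the first height I tried. I felt for the face, backed off 0.8 mm and pressed down. The largest push I recorded on the web was about 16 N.

**What the checks showed:**
- **Home position:** it came to a hard stop at TCP z 189.8 mm, about 18.5 mm below the entry height. A second press stopped at the same height (189.7 mm).
- **Catch while moving:** a downward pull came about 4 mm above home, which fits the catch dropping in.
- **Lift test:** a gentle lift of about 8 N was resisted, though the tool rose about 2 mm, so I pressed home again afterwards.
- **Catch after letting go:** the roller sat about 1.1 mm back from its free position, at the low end of the 1.0–2.5 mm locked range. Two coarser views, about 1 mm per pixel or poorly edged, showed 0–0.8 mm. I trusted the close comparison from the same pose.

**What went wrong or stayed unclear:**
- A unit slip sent the held tray 200 mm sideways in free air. The forces showed no contact, and I brought it back.
- I never saw the roughly 10 N catch peak in the force readings, because I only sampled them between steps.
- The bottle and dish look unchanged in the scene pictures. The slide box's patch of the picture did change (14.5 against about 3). I think the arm, its shadow or the tray being in view explains this, but I did not check it separately.

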